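# Hand the two-pronged skewer across the grill table

## Robot

A 6-joint arm with a two-finger parallel gripper is mounted at the origin on the work surface. World frame = base frame: x ahead of the robot, y to its left, z up, the work surface at z = 0. Lengths are in m, angles in rad, forces in N, time in s.
With the tool pointing down it reaches from about 0.325 to 0.925 m from the base axis. Payload 3.1 kg.
Tool frame: the origin (TCP) lies between the finger pads; the fingertips stand env.tcp_to_tips ahead of it and the grasp point (between the pads) lies 3 mm ahead of it (env.tcp_to_tips is the distance from the TCP to the fingertips, in m); z points along the fingers, x is the direction in which the jaws open and shut, and the axes are right-handed (so a half turn about z gives the same grasp; the last joint's range is limited). The gripper opens to 85 mm and grips with 20 to 120 N. Pads are 22 mm wide; open, the fingers measure 114 mm over their backs; the gripper's body (76 mm by 85 mm) begins 54 mm behind the grasp point. The pads swing forward as they close: fully open they stand 13 mm farther back than shut.
Start: joints at [-1.252, 0.217, 1.613, -0, 1.311, -0.112], TCP at [0.261, -0.568, 0.253] pointing down, gripper open.
Joint ranges: [-2.75, 2.75], [-0.78, 2.1], [0.31, 2.55], [-1.13, 4.27], [0.13, 2.63], [-2.58, 2.58]. Speed limits (rad/s): [2.79, 2.79, 3.14, 3.14, 3.14, 3.14].

## Interface

Orientations are given as a unit quaternion [x, y, z, w].
In Python, from cell import env gives the robot as it stands. Calls block until the motion is done:
- env.movep(position, orientation): joint-space move of the TCP to a pose.
- env.move_straight(position, rot=None, velocity=0.15): straight line of the TCP; rot=None keeps the orientation; velocity is the mean speed in m/s.
- env.movej(angles): joint-space move.
- env.move_gripper(opening, force=None): finger opening in m; force is the grip in N (None keeps the last); returns when the fingers have stopped.
- env.sleep(seconds).
- env.inverse_kinematics(position, orientation): joint angles nearest the present ones, or None.
- env.get_state(): the state.
- env.read_camera(name): name is "scene" or "top"; returns the picture (480x640x3 uint8, red, green, blue); there is no depth.
- env.camera_info(name): a dict with "mtx" (3x3 intrinsics, pixels), "extrinsics" (4x4, takes a point from camera to world coordinates). Camera axes: x right, y up, looking along -z (the intrinsics and any distortion apply to the point x, -y, -z); pixel columns grow to the right and rows downward; lengths in m; the calibration is good to about 2 mm. A picture is of the moment at which its call begins. camera_info takes no time and is no camera call.
A pose or a line that the arm cannot do raises env.IKError and nothing moves.
- env.close_job(): hands the job in, once; it reports no verdict.
The state is a dict: "t": time; "joint_positions": joint angles; "dq": joint speeds; "tau": joint torques, N m; "tool_pos": TCP position; "ee_rot": TCP orientation; "contact_force": force on the tool from outside, world axes, zero at the start; "torque": the same for the moment, N m; "finger_gap": finger opening in m.
Only numpy, scipy, OpenCV 4.12 (cv2) and the standard library are available. Lean on these libraries where they do the work, as an engineer would, in place of code of your own. Each camera call takes 0.05 s, during which the arm holds its last target. There are 200 camera calls.

## Task

Take the two-pronged skewer out of the rack by its flat shank and hold it out for the colleague at the far side of the table: the two points side by side at equal height over the middle of the sauce dish and about 10 cm above the table top, the ring handle free, pointing straight across to the far side away from the robot and slanting up at about 30 degrees. Leave the other three skewers in their slots and everything else, the dish included, undisturbed. Finish while holding the skewer there, still, in the air: do not put it down or let go.

Things in the scene. Friction and masses are not known exactly. Their poses are not given: they have to be found in the camera images.
- fork_skewer: Two-pronged stainless skewer, 278 mm long, 110 g, balanced at about x -12, loose, level in one of the rack's slots. Flat shank 100 x 14 x 8 mm (x -50 to +50); ring handle 40 mm across, 4 mm wire, at x +48 to +88; two parallel 6 mm round prongs 32 mm apart (centres), to x -190. Origin: underside of the shank, middle. x along the skewer towards the ring, y across the shank and prongs, z up.
- fork_skewer_points (a point): The point midway between the two prong ends of the two-pronged skewer: 190 mm from its origin along its -x, 3 mm above its underside. Axes as the skewer's.
- fork_skewer_ring (a point): Centre of the two-pronged skewer's ring handle: 68 mm from its origin along +x, 4 mm above its underside. Axes as the skewer's.
- rack: Stainless rack on a 3 mm black mat, fixed. Origin on the table top, x along the skewers to their rings. Two notched upright sheets, 4 mm thick, 240 mm long in y: at x +38 mm (slots 20 mm wide, under the shanks) and x -110 mm (slots 46 mm wide, under the prongs). Slots at y -90, -30, +30, +90; floors 60 mm above the table (the skewers' undersides), teeth to 69 mm. Free space under the shanks between the sheets.
- dish: Small white porcelain sauce dish, round, 90 mm across the rim, 28 mm high, standing loose on the table. Origin: centre of its underside.
- green_box: Green polypropylene box with lid, 158 x 118 x 89 mm, fixed. Origin: centre of its underside. Bystander.
- cup: Stainless drinking cup, 72 mm across, 75 mm high, loose. Origin: centre of its underside. Bystander.
- mill: Wooden pepper mill, 52 mm across, 120 mm high, loose. Origin: centre of its underside. Bystander.
- shaker: Small steel salt shaker, 38 mm across, 58 mm high, loose. Origin: centre of its underside. Bystander.
- skewer_a: A one-pronged stainless skewer of the same build and size as the two-pronged one (same shank, same ring, same length), but with a single straight 6 mm round prong on its centre line. Origin under the middle of its shank, x towards its ring. Stays in its slot.
- skewer_b: A one-pronged stainless skewer of the same build and size as the two-pronged one (same shank, same ring, same length), but with a single straight 6 mm round prong on its centre line. Origin under the middle of its shank, x towards its ring. Stays in its slot.
- skewer_c: A one-pronged stainless skewer of the same build and size as the two-pronged one (same shank, same ring, same length), but with a single straight 6 mm round prong on its centre line. Origin under the middle of its shank, x towards its ring. Stays in its slot.
There are look-alikes about, which are no part of the job. Several things have the shape of the dish; the one meant has the colours described above.

How it is judged:
On the way:
1. the two-pronged skewer is lifted clear of the rack in the gripper (height (world z) of fork_skewer above 0.085 m and height (world z) of fork_skewer_points above 0.074 m and contact force between fork_skewer and the fingers above 0.5 N and contact force between fork_skewer and rack below 0.05 N), for 0.2 s.
At the end, for the whole second after the job is handed in: Held by the shank, still, touching nothing else: points within 30 mm of the dish centre (plan), 75-125 mm above the table; slant 20-40 deg, ring end up, prongs level within 10 deg; ring over 120 mm beyond the dish centre, within 85 mm sideways; all else within 20 mm of its start (contact force between fork_skewer and the fingers above 0.5 N and x of the grasp point in the frame of fork_skewer between -0.05 and 0.045 m and horizontal distance between fork_skewer_points and dish below 0.03 m and height (world z) of fork_skewer_points between 0.075 and 0.125 m and angle between fork_skewer's own x axis and vertical between 0.872665 and 1.22173 rad and angle between fork_skewer's own y axis and vertical between 1.39626 and 1.74533 rad and x of fork_skewer_ring in the frame of dish above 0.12 m and y of fork_skewer_ring in the frame of dish between -0.085 and 0.085 m and linear speed of fork_skewer below 0.02 m/s and angular speed of fork_skewer below 0.1 rad/s and contact force between fork_skewer and rack below 0.2 N and contact force between fork_skewer and dish below 0.2 N and contact force between fork_skewer and green_box below 0.2 N and contact force between fork_skewer and skewer_a below 0.2 N and contact force between fork_skewer and skewer_b below 0.2 N and contact force between fork_skewer and skewer_c below 0.2 N and contact force between fork_skewer and cup below 0.2 N and contact force between fork_skewer and mill below 0.2 N and contact force between fork_skewer and shaker below 0.2 N and distance of each of skewer_a, skewer_b, skewer_c, dish, cup, mill, shaker from where it was at the start of the episode below 0.02 m); the arm keeps its last pose, push and grip.
It fails at once if another skewer is pulled out of its place (moved over 30 mm) (distance of any of skewer_a, skewer_b, skewer_c from where it was at the start of the episode above 0.03 m).
It fails at once if the dish or a bystander is knocked (moved over 30 mm) or tipped (distance of any of dish, cup, mill, shaker from where it was at the start of the episode above 0.03 m or angle between any of dish, cup, mill, shaker's own z axis and vertical above 0.5 rad).
It fails at once if the skewer is dropped onto the table (height (world z) of any of fork_skewer, fork_skewer_points below 0.03 m).
It fails at once if the porcelain dish is struck (over 10 N) (contact force between dish and the fingers above 10 N or contact force between dish and fork_skewer above 10 N).
It also fails if it takes over 32 s, if anything falls off the work surface, if the arm or the gripper's body presses on something with over 40 N, if the wrist force passes 120 N, or if a joint passes its speed limit or range.

## Working session

There is one attempt and no reset: what is moved stays moved. The work goes in short steps, each a Python script; the robot and the scene stay as the last script left them, time stands still between calls to the robot, and variables do not carry over. Pictures are saved under pics/ and viewed, about 8 in all and at most 12, crops included, and the job is handed in when it is done.

```bash
mkdir -p pics; ls
python3 - <<'E'
from cell import env
import cv2,numpy as np
for n in("scene","top"):
    im=env.read_camera(n); cv2.imwrite(f"pics/{n}0.png",im[:,:,::-1]); i=env.camera_info(n); print(n,{k:np.round(v,4).tolist() if not isinstance(v,str) else v for k,v in i.items()})
print(env.tcp_to_tips,env.get_state()["t"],env.get_state()["ee_rot"])
E
```

```text
pics
scene {'mtx': [[480.9096, 0.0, 317.7654], [0.0, 480.9096, 239.9654], [0.0, 0.0, 1.0]], 'extrinsics': [[-0.2692, -0.7906, 0.5499, 1.0981], [0.9631, -0.2213, 0.1533, 0.1036], [0.0005, 0.5709, 0.821, 0.9158], [0.0, 0.0, 0.0, 1.0]]}
top {'mtx': [[570.9339, 0.0, 328.7069], [0.0, 570.9339, 232.617], [0.0, 0.0, 1.0]], 'extrinsics': [[-0.0237, 0.9984, -0.0506, 0.4789], [-0.9996, -0.0244, -0.0136, -0.0797], [-0.0148, 0.0503, 0.9986, 1.3588], [0.0, 0.0, 0.0, 1.0]]}
0.022 0.1 [ 8.41894152e-01 -5.39641609e-01 -8.46240527e-04 -6.74371640e-04]
```

View pics/top0.png

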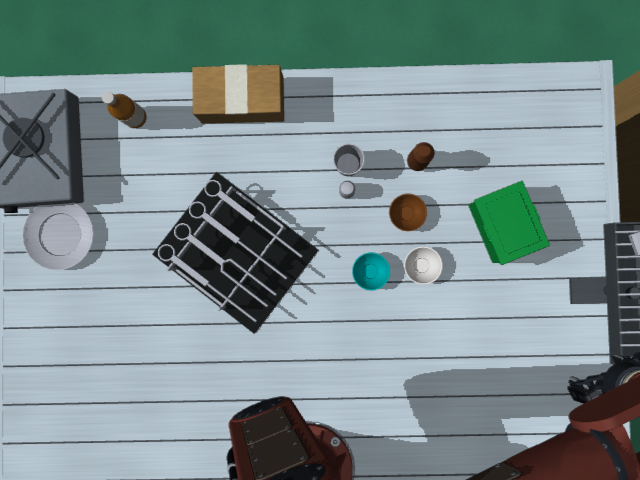

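View pics/scene0.png

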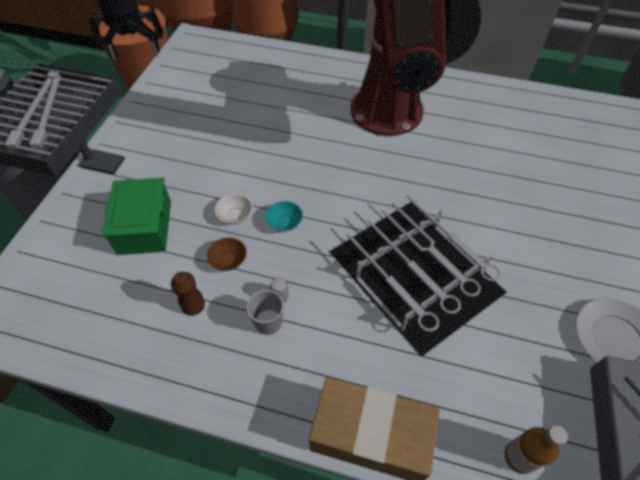

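The top view (image up = world +x) shows the rack at about (235,252), with rings at (213,187), (197,210), (182,232) and (166,253). The fork seems to be the one with its ring at (182,232). The white dish is at (423,265), with teal and brown look-alikes beside it. Next I'll zoom in and measure.

```bash
cat > h.py <<'E'
from cell import env
import cv2,numpy as np
def ray(n,px,z):
    i=env.camera_info(n);K=i["mtx"];E=np.array(i["extrinsics"])
    d=np.array([(px[0]-K[0][2])/K[0][0],-(px[1]-K[1][2])/K[1][1],-1]);d=E[:3,:3]@d
    return E[:3,3]+d*(z-E[2,3])/d[2]
def proj(n,p):
    i=env.camera_info(n);E=np.array(i["extrinsics"]);c=E[:3,:3].T@(np.array(p)-E[:3,3])
    q=np.array(i["mtx"])@[c[0],-c[1],-c[2]];return q[:2]/q[2]
E
python3 - <<'E'
from h import *
im=cv2.imread("pics/top0.png")
c=cv2.resize(im[165:340,145:325],None,fx=4,fy=4,interpolation=cv2.INTER_CUBIC)[:600]
cv2.imwrite("pics/rack.png",c)
# white dish: bright, low-sat blob in window
h=cv2.cvtColor(im,cv2.COLOR_BGR2HSV)
b,g,r=[im[:,:,k].astype(int) for k in range(3)]
m=((r>=b-2)&(r>100)&(abs(r-b)<60)).astype(np.uint8); w=np.zeros_like(m); w[235:295,395:455]=m[235:295,395:455]
cs=max(cv2.findContours(w,0,2)[0],key=cv2.contourArea)
(x,y),rad=cv2.minEnclosingCircle(cs); print("dish",x,y,rad,cv2.boundingRect(cs),ray("top",(x,y),.028), rad/570.9*1.33)
E
```

```text
dish 422.8333435058594 265.3333435058594 19.239078521728516 (404, 247, 38, 37) [ 0.46497633 -0.27837356  0.028     ] 0.044820414142404855
```

View pics/rack.png

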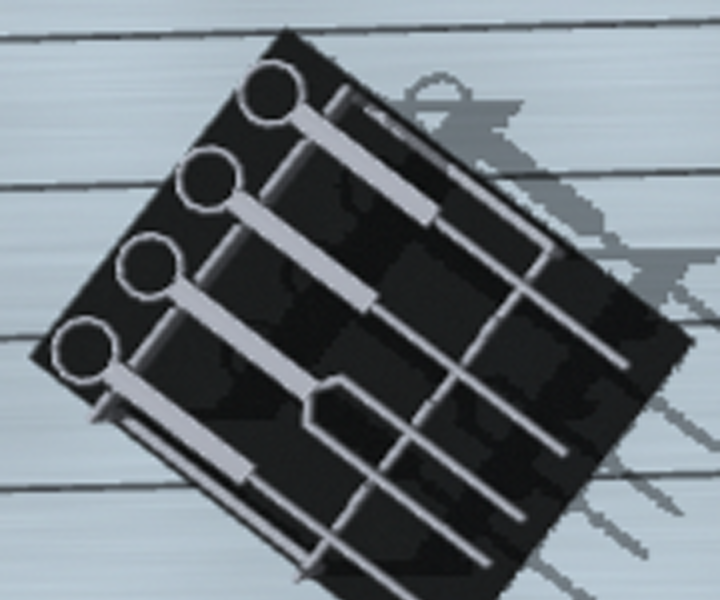

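Crop view: the fork is the third skewer from the top. Its ring is at crop (149,266), full image (182,231). Its tips are at crop (524,519) and (488,564). The dish radius of 44.8 mm fits the given 45 mm. Next I'll compute the pose and test the IK without moving.

```bash
cat >> h.py <<'E'
from scipy.spatial.transform import Rotation as R
f=lambda u,v:((u+.5)/4-.5+145,(v+.5)/4-.5+165)
ring=ray("top",f(149,266),.064); tips=[ray("top",f(*p),.063) for p in((524,519),(488,564))]
pts=(tips[0]+tips[1])/2; L=np.linalg.norm((ring-pts)[:2]); e=(ring-pts)/L; yaw=np.arctan2(e[1],e[0])
dish=ray("top",(422.8,265.3),.028)
GX=-.012
org=pts+e*.190*L/.258; org[2]=.060
def toolrot(yaw,pitch,flip):  # skewer frame -> tool: z=-skewer z, x=+-skewer y
    S=R.from_euler("ZY",[yaw,-pitch]).as_matrix(); s=-1 if flip else 1
    return R.from_matrix(np.c_[s*S[:,1],s*S[:,0],-S[:,2]]),S
def tcp_for(origin,yaw,pitch,flip,gx=GX,gz=.004):
    r,S=toolrot(yaw,pitch,flip); g=origin+S@[gx,0,gz]
    return g-.003*r.as_matrix()[:,2], r.as_quat()
def final_origin(P,pitch,yaw=0): 
    S=toolrot(yaw,pitch,0)[1]; return P-S@[-.190,0,.003]
E
python3 - <<'E'
from h import *
print("ring",ring,"pts",pts,"L",L,"gap",np.linalg.norm(tips[0]-tips[1]),"yaw",np.degrees(yaw),"org",org)
print("ring scene px",proj("scene",ring),"tips",[proj("scene",t) for t in tips],"dish",proj("scene",dish))
P=np.r_[dish[:2],.1]; T=np.radians(30)
for fl in(0,1):
    for o,y,p in((org+[0,0,.1],yaw,0),(org,yaw,0),(org+[0,0,.18],yaw,0),(final_origin(P+[0,0,.08],T),0,T),(final_origin(P,T),0,T)):
        a,q=tcp_for(o,y,p,fl); j=env.inverse_kinematics(a,q); print(fl,np.round(a,3),None if j is None else np.round(j,2))
E
```

```text
ring [0.55611481 0.27245827 0.064     ] pts [0.39515229 0.07172435 0.063     ] L 0.25729951337357104 gap 0.03246153449927251 yaw 51.2749183037554 org [0.51369058 0.21955165 0.06      ]
ring scene px [470.27307596 287.07138008] tips [array([381.82223454, 209.67421861]), array([392.9547651 , 203.36697769])] dish [233.98265225 206.86341687]
0 [0.506 0.21  0.167] [ 0.27  0.15  1.87 -0.    1.13 -2.2 ]
0 [0.506 0.21  0.067] [ 0.27  0.29  1.91 -0.    0.94 -2.2 ]
0 [0.506 0.21  0.247] [ 0.27  0.06  1.8  -0.    1.28 -2.2 ]
0 [ 0.617 -0.278  0.272] [-0.66  0.08  1.81  0.41  0.87 -2.43]
0 [ 0.617 -0.278  0.192] [-0.66  0.17  1.87  0.47  0.73 -2.52]
1 [0.506 0.21  0.167] [ 0.27  0.15  1.87 -0.    1.13  0.94]
1 [0.506 0.21  0.067] [ 0.27  0.29  1.91 -0.    0.94  0.94]
1 [0.506 0.21  0.247] [ 0.27  0.06  1.8  -0.    1.28  0.94]
1 [ 0.617 -0.278  0.272] [-0.66  0.08  1.81  0.41  0.87  0.71]
1 [ 0.617 -0.278  0.192] [-0.66  0.17  1.87  0.47  0.73  0.62]
```

The measurements agree: length 257 mm against 258, prong gap 32.5 mm against 32, and both reproject correctly into the scene view. I'll grasp and lift with flip=1.

Run:
```python
from h import *
def st(t): s=env.get_state(); print(t,round(s["t"],2),np.round(s["tool_pos"],4),"gap",round(float(s["finger_gap"]),4),np.round(s["contact_force"],2),np.round(s["torque"],2))
a,q=tcp_for(org,yaw,0,1); up=lambda d:a+[0,0,d]
env.movep(up(.15),q); st("above")
env.move_gripper(.045,80); 
env.move_straight(up(.03),velocity=.2); env.move_straight(a,velocity=.08); st("at")
env.move_gripper(0.0,80); st("grip")
env.move_straight(up(.03),velocity=.06); env.sleep(.1); st("lift")
env.move_straight(up(.18),velocity=.2); env.sleep(.3); st("up")
for n in("top","scene"): cv2.imwrite(f"pics/{n}1.png",env.read_camera(n)[:,:,::-1])
cv2.imwrite("pics/both1.png",np.vstack([cv2.imread("pics/top1.png")[100:350,100:500],cv2.imread("pics/scene1.png")[100:350,200:600]]))
```

```text
above 2.98 [0.5066 0.2095 0.2171] gap 0.0849 [ 0.28 -0.56 -0.46] [0.04 0.01 0.01]
at 4.72 [0.5056 0.21   0.0663] gap 0.0449 [-0.38  0.28 -0.61] [ 0.02  0.01 -0.01]
grip 5.12 [0.5068 0.2103 0.0677] gap 0.0121 [ 0.11 -0.02  2.32] [-0.06  0.03  0.01]
lift 5.88 [0.5057 0.2101 0.0966] gap 0.0122 [-0.33  0.17 -0.5 ] [-0.   -0.01 -0.05]
up 7.08 [0.5056 0.21   0.2457] gap 0.0122 [-0.07  0.2  -1.91] [-0.06  0.   -0.04]
```

View pics/both1.png

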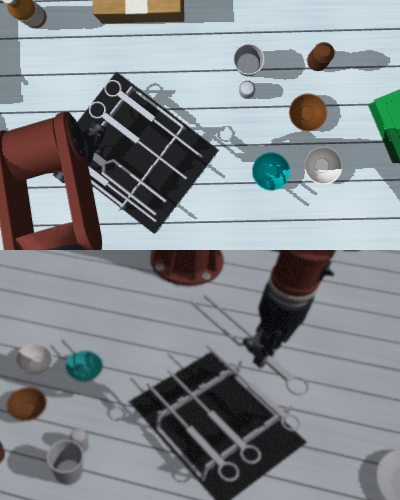

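The fork is held aloft, the other three skewers are still seated, and the wrist reads about 1.4–1.9 N more load. In the scene crop its tips are at (193,303) and (205,297), full image (393,153) and (405,147). I'll carry it to a hover above the final pose and measure there.

Run:
```python
from h import *
print("exp tips scene",[proj("scene",t+[0,0,.18]) for t in tips], "ring",proj("scene",ring+[0,0,.18]))
P=np.r_[dish[:2],.1]; T=np.radians(30)
a,q=tcp_for(final_origin(P+[0,0,.08],T),0,T,1)
env.movep(a,q)
a,q=tcp_for(final_origin(P,T),0,T,1)
env.move_straight(a,velocity=.08); env.sleep(.5)
s=env.get_state(); print(s["t"],a,s["tool_pos"],q,s["ee_rot"],s["finger_gap"],s["contact_force"])
S=toolrot(0,T,0)[1];o=final_origin(P,T)
for n in("top","scene"):
    cv2.imwrite(f"pics/{n}2.png",env.read_camera(n)[:,:,::-1])
    print(n,[np.round(proj(n,o+S@v)) for v in([-.19,.016,.003],[-.19,-.016,.003],[.068,0,.004],[.05,0,.004])])
t=cv2.imread("pics/top2.png")[120:320,330:530]; c=cv2.imread("pics/scene2.png")[100:300,120:320]
cv2.imwrite("pics/both2.png",cv2.resize(np.hstack([t,c]),None,fx=2,fy=2,interpolation=cv2.INTER_CUBIC))
```

```text
exp tips scene [array([391.95696448, 152.25525485]), array([404.71107081, 145.59986614])] ring [497.68955369 235.53150404]
10.65 [ 0.61720793 -0.27829882  0.1924641 ] [ 0.61720839 -0.27829515  0.19252984] [ 0.6830127 -0.6830127  0.1830127 -0.1830127] [-0.68299312  0.68301764 -0.18304576  0.1830343 ] 0.012008297964352117 [-0.49621477 -0.40189713 -0.76494236]
top [array([420., 266.]), array([435., 265.]), array([434., 154.]), array([434., 162.])]
scene [array([236., 188.]), array([223., 185.]), array([171., 230.]), array([177., 226.])]
```

View pics/both2.png

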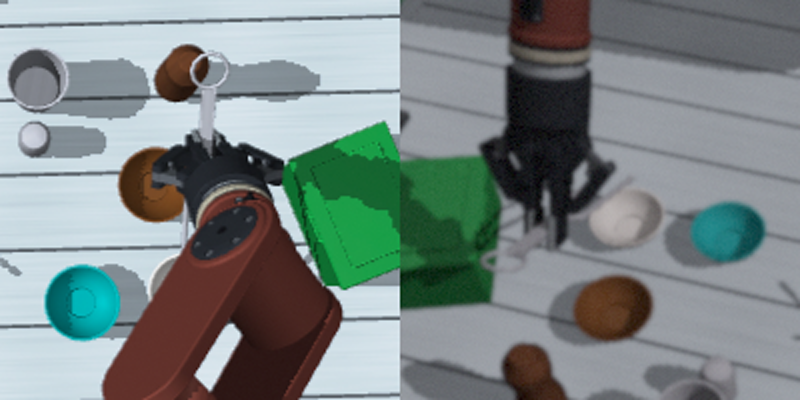

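The ring is at top (434,155) and scene (170,230), where (434,154) and (171,230) were expected. The visible prong end is at scene (236,190), expected (236,188). The dish and bystanders are where they were, so I'm handing in.

Run:
```python
from h import *
env.close_job(); s=env.get_state(); print(s["t"],s["finger_gap"],np.abs(s["dq"]).max())
```

```text
the job is handed in; nothing more can be done
the job is handed in; nothing more can be done
```

I gripped the two-pronged skewer by its shank, 12 mm towards the prongs from its middle, with the grip set to 80 N. I lifted it straight out of the rack and carried it to the handover pose. I handed in there with the skewer still held; the clock read 10.65 s at my last reading before that.

**Target pose:** points aimed 10 cm above the table over the dish centre at about (0.465, -0.278). The slant is 30 degrees, with the ring pointing straight away from the robot.

**Last checks, before handing in:**
- **Arm:** it was within 0.1 mm of the commanded pose, with the fingers stopped at a gap of about 12 mm. That is 2 mm under the nominal 14 mm shank width, and I put it down to pad give.
- **Skewer:** the ring matched its expected position within about 1 px in both cameras. The one visible prong end matched within about 2 px, roughly 4 mm, in the scene view.
- **Surroundings:** the other skewers looked seated in the picture after the lift. The dish, measured in the scene view, was where it started. The cup, mill and shaker looked unmoved.

**Not checked:**
- The arm hid the second prong end, so the prongs being level rests on the grasp and the arm's orientation.
- The last picture did not show the rack, so I did not look at the other skewers again after the carry.
- The state readout after handing in was refused, so I have no reading from the final second.

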